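Return the matching printing block through the sprung flap

TASK

Of the three printing blocks on the table, take the one that suits the returns box: the widest that still passes through its mouth. Push it lengthwise through the sprung flap until it drops right inside the box and the flap has shut behind it. Leave the other two blocks, the ink bottle, the glue stick and the paint tube where they are.

Things in the scene. Friction and masses are not known exactly. Their poses are not given: they have to be found in the camera images.
- returns_box: Closed plywood returns box fixed to the table, 190 deep x 130 wide x 196 mm high. Origin on the table under the middle of its front (outer) face; x points into the box, y to the left as one faces the front, z up. Its only opening is the mouth in the front. Above the mouth the front rises flush to the 196 mm top, so fingers pointing down can reach only as far as the face.
- mouth (a point): Middle of the mouth's lower edge, in the plane of the front face, 136 mm above the table; axes as the box. The mouth is 56 wide, 44 mm high, level with a flat sill 86 wide that reaches 60 mm out in front of the face. On the sill two 3 mm high kerbs stand 56 mm apart beside the mouth, flaring to about 66 mm at their outer ends 55 mm in front of the face.
- flap (a joint): Angle of the thin aluminium flap, 53 wide x 42 mm high, that closes the mouth: hinged at its upper edge 43 mm above the sill, 5 mm behind the face, it swings inward only. 0 is shut, about 1.0 rad lies on a block being pushed through, 1.5 rad is the stop. A light spring shuts it (about 0.2 N at its lower edge when shut, 0.5 N when open).
- block_narrow: Printing block, a plain beech mount with a 3 mm grey metal plate on top, 120 x 36 x 20 mm, 0.13 kg. Origin at the centre of its underside; x along its length, y across its width, z up. Too narrow to be the right one.
- block_middle: Printing block like the others, 120 x 50 x 20 mm, about 0.18 kg; the right one for the 56 mm mouth. Origin at the centre of its underside; x along its length, y across its width, z up. The two ends are alike.
- block_middle_center (a point): Centre of the 50 mm wide block, 10 mm above its underside.
- block_wide: Printing block like the others, 120 x 66 x 20 mm, 0.24 kg; does not pass the mouth. Origin at the centre of its underside; x along its length, y across its width, z up.
- ink_bottle: Bystander: square ink bottle, 44 x 44 x 57 mm, standing. Origin at the centre of its underside.
- glue: Bystander: glue stick 26 mm across, 89 mm high, standing among the blocks (not the one at the far edge of the table). Origin at the centre of its underside.
- paint_tube: Bystander: paint tube 36 x 105 x 23 mm, lying just behind the blocks (not the one at the far edge of the table). Origin at the centre of its underside, y along its length.
- inner_edge (a point): Middle of the sill's inner edge, 24 mm behind the face, 136 mm above the table. Beyond it is a drop to the box floor (6 mm above the table). A 120 mm block whose tail has been pushed up to the face overhangs this edge and tips in by itself; with its tail 50 mm in front of the face it still lies on the sill.
There are look-alikes about, which are no part of the job. What is shaped like the block_middle but yellow is not meant.

How it is judged (in metres and radians):
On the way:
1. the middle-width block has pushed the flap open and lies through the mouth (value of joint flap above 0.7 rad and x of block_middle_center in the frame of returns_box between -0.05 and 0.06 m and z of block_middle_center in the frame of returns_box between 0.12 and 0.17 m), for 0.1 s.
At the end, for the whole second after the job is handed in: The 50 mm wide block is wholly inside the returns box, its centre less than 110 mm above the table (below the sill); the flap is shut (under 0.08 rad); the other two blocks, the ink bottle, the glue stick and the paint tube are within 30 mm of where they started (x of block_middle_center in the frame of returns_box between 0.005 and 0.18 m and y of block_middle_center in the frame of returns_box between -0.06 and 0.06 m and z of block_middle_center in the frame of returns_box below 0.11 m and value of joint flap below 0.08 rad and distance of each of block_narrow, block_wide, ink_bottle, glue, paint_tube from where it was at the start of the episode below 0.03 m); the robot touches nothing.
It fails at once if another block, the ink bottle, the glue stick or the paint tube is knocked away (more than 60 mm) (distance of any of block_narrow, block_wide, ink_bottle, glue, paint_tube from where it was at the start of the episode above 0.06 m).
It also fails if it takes over 51 s, if anything falls off the work surface, if the arm or the gripper's body presses on something with over 40 N, if the wrist force passes 120 N, or if a joint passes its speed limit or range.

ROBOT

A 6-joint arm with a two-finger parallel gripper is mounted at the origin on a cart in front of the work surface, level with it; the furniture and walls round the work are solid. World frame = base frame: x ahead of the robot, y to its left, z up, the work surface at z = 0. Lengths are in m, angles in degrees, forces in N, time in s.
With the tool pointing down it reaches from about 0.325 to 1 m from the base axis. Payload 5.1 kg.
Tool frame: the origin (TCP) lies at the very end of the fingers, on their centre line; the grasp point (between the pads) lies 19 mm behind it; z points along the fingers, x is the direction in which the jaws open and shut, and the axes are right-handed (so a half turn about z gives the same grasp; the last joint's range is limited). The gripper opens to 85 mm and grips with 20 to 120 N. Pads are 22 mm wide; open, the fingers measure 114 mm over their backs; the gripper's body (76 mm by 85 mm) begins 54 mm behind the grasp point. The pads swing forward as they close: fully open they stand 13 mm farther back than shut.
Start: joints at [63.736, 7.093, 94.555, -0, 78.352, -4.733], TCP at [0.239, 0.605, 0.231] pointing down, gripper open.
Joint ranges: [-149.61, 149.61], [-58.7, 133.49], [1.44, 155.28], [-77.14, 257.14], [18.33, 153.61], [-166.67, 166.67]. Speed limits (degrees/s): [147.25, 147.25, 180, 180, 180, 180].

INTERFACE

Orientations are given as a 3x3 rotation matrix whose columns are the frame's x, y, z axes.
In Python, from workcell import bot gives the robot as it stands.
- The arm moves only by the tool jog_arm, never from a script. Its argument "motion" is text: rows parted by semicolons, each of 5 numbers parted by spaces: the shift along the tool's x, y, z in cm, then the turn about the tool's z in rad, then the opening in per cent of the stroke, from 0 (shut) to 100 (fully open). A call has 1 to 20 rows; each row is the pose to reach, as a shift and turn from the pose commanded when the call began, along the tool's axes at that moment; what a row does not reach only later rows make up. A row lasts 1/12 s, in which the tool goes at most 41.7 mm and 7.16 degrees, less where a joint would pass 70% of its speed; a pose out of reach is approached as far as the arm can. A call with a gripper value outside its range is refused whole. The fingers move at their own pace and stop on an object; "force" is the grip in N (left out, the last holds). Time passes only in rows, so rows that repeat a pose let the fingers close. It gives the time, the measured TCP pose, the force and the opening at its end, in the units of the state.
- bot.read_state(): the state, without advancing time (a new reading comes with each control period).
- bot.snapshot(name): name is "scene" or "top" or "wrist"; returns (picture, depth): 420x560x3 uint8, blue, green, red; 420x560 float32, m along the optical axis (not along the pixel's ray), 0 where there is no reading.
- bot.get_calibration(name): a dict with "intrinsics" (3x3 intrinsics, pixels), "k1" (the pictures are not rectified: a ray, as slopes to the right and down, at radius r is drawn at 1 + k1 r^2 times it, then the intrinsics apply), "xyz" and "attitude" of the camera in the world; the wrist camera has in their place "hand_eye" (4x4, takes a point from camera to tool coordinates, whose origin is the TCP and whose axes are the tool frame's). Camera axes: x right, y down, z forward; pixel columns grow to the right and rows downward; lengths in m; the calibration is good to about 2 mm. A picture is of the moment at which its call begins: read the wrist's pose just before it. get_calibration takes no time and is no camera call.
- bot.close_job(): hands the job in, once; it reports no verdict.
The state is a dict: "clock": time; "joints": joint angles; "joint_velocities": joint speeds; "joint_torque": joint torques, N m; "ee_pos": TCP position; "tcp_rot": TCP orientation; "contact_force": force on the tool from outside, world axes, zero at the start; "moment": the same for the moment, N m; "gripper_width": opening from 0.0 (shut) to 1.0 (fully open).
Only numpy, scipy, OpenCV 4.12 (cv2) and the standard library are available. Lean on these libraries where they do the work, as an engineer would, in place of code of your own. Each camera call takes 0.05 s, during which the arm holds its last target.

## Working session

There is one attempt and no reset: what is moved stays moved. The work goes in short steps, Python scripts to look and compute and a tool call to move; the robot and the scene stay as the last step left them, time stands still between calls to the robot, and variables do not carry over. Pictures are saved under pics/ and viewed, and the job is handed in when it is done.

Besides the shell and the picture viewer there is one more tool, called after ">>>" as a command line: name --argument value ..., lists and objects as JSON in quotes. jog_arm: Moves the arm, as the interface text tells. Its arguments: {"type":"object","properties":{"motion":{"type":"string"},"force":{"type":"number"}},"required":["motion"]}

```bash
mkdir -p pics
cat > h.py <<'E'
import numpy as np,cv2
from workcell import bot
np.set_printoptions(precision=4,suppress=True)
def cam(n,st=None):
    c=bot.get_calibration(n)
    if n=="wrist":
        st=st or bot.read_state(); H=np.array(c["hand_eye"]);T=np.eye(4);T[:3,:3]=st["tcp_rot"];T[:3,3]=st["ee_pos"];M=T@H
        return np.array(c["intrinsics"]),c["k1"],M[:3,:3],M[:3,3]
    return np.array(c["intrinsics"]),c["k1"],np.array(c["attitude"]),np.array(c["xyz"])
def rays(C,uv):
    K,k1,R,t=C
    uv=np.atleast_2d(np.array(uv,float))
    d=np.c_[(uv[:,0]-K[0,2])/K[0,0],(uv[:,1]-K[1,2])/K[1,1]]
    x=d.copy()
    for _ in range(20): x=d/(1+k1*(x**2).sum(1,keepdims=True))
    return np.c_[x,np.ones(len(x))]
def plane(C,uv,z):
    r=rays(C,uv)@C[2].T; return C[3]+r*((z-C[3][2])/r[:,2])[:,None]
def pts(C,uv,dep):
    uv=np.atleast_2d(np.array(uv)); d=dep[uv[:,1].astype(int),uv[:,0].astype(int)]
    return C[3]+(rays(C,uv)*d[:,None])@C[2].T
E
python3 - <<'E'
from h import *
st=bot.read_state();print(st)
for n in ["scene","top","wrist"]:
    st=bot.read_state();p,d=bot.snapshot(n);cv2.imwrite(f"pics/{n}0.png",p);np.savez(f"{n}0.npz",p=p,d=d);print(n,bot.get_calibration(n))
E
```

```text
{'clock': 0.0, 'joints': array([63.7384,  7.135 , 94.6326, -0.0003, 78.3514, -4.7341]), 'joint_velocities': array([-0.0172, -0.0122, -0.0505, -0.0024,  0.0065, -0.1036]), 'joint_torque': array([ -0.0022, -42.3618, -36.5446,  -0.0002,   0.0071,  -0.    ]), 'ee_pos': array([0.2383, 0.6041, 0.2301]), 'tcp_rot': array([[ 0.3669,  0.9302, -0.0009],
       [ 0.9302, -0.3669, -0.0019],
       [-0.0021, -0.0002, -1.    ]]), 'contact_force': array([ 0.3108, -0.4223,  0.409 ]), 'moment': array([-0.0405, -0.0003,  0.0183]), 'gripper_width': 1.0029592492438142}
scene {'intrinsics': array([[408.0702,   0.    , 282.1018],
       [  0.    , 408.0702, 213.1835],
       [  0.    ,   0.    ,   1.    ]]), 'k1': 0.0002458105059816914, 'xyz': array([ 0.1944, -0.688 ,  0.6601]), 'attitude': array([[ 0.8308, -0.3282,  0.4496],
       [-0.5566, -0.5006,  0.6631],
       [ 0.0074, -0.8011, -0.5985]])}
top {'intrinsics': array([[531.8854,   0.    , 272.9904],
       [  0.    , 531.8854, 216.2426],
       [  0.    ,   0.    ,   1.    ]]), 'k1': 0.017548951730982375, 'xyz': array([ 0.4167, -0.0951,  1.2858]), 'attitude': array([[ 0.0172, -0.9879,  0.1538],
       [-0.9998, -0.0175, -0.0005],
       [ 0.0032, -0.1538, -0.9881]])}
wrist {'intrinsics': array([[303.5506,   0.    , 280.8708],
       [  0.    , 303.5506, 212.5143],
       [  0.    ,   0.    ,   1.    ]]), 'k1': -0.05702160743436234, 'hand_eye': array([[ 1.    , -0.0001,  0.0009, -0.0006],
       [-0.0002,  0.9447,  0.3278, -0.0853],
       [-0.0009, -0.3278,  0.9447, -0.142 ],
       [ 0.    ,  0.    ,  0.    ,  1.    ]])}
```

View pics/scene0.png

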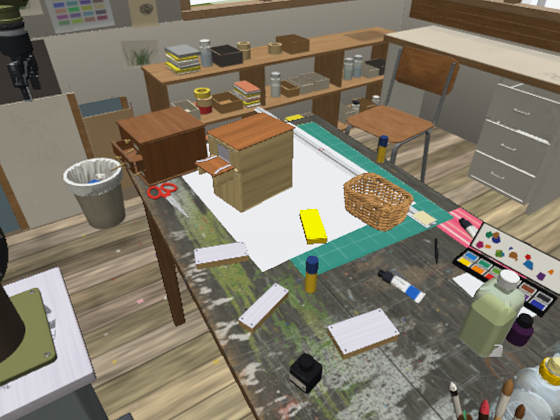

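View pics/top0.png

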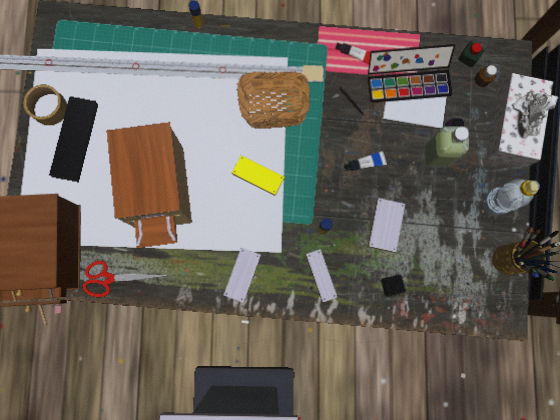

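View pics/wrist0.png

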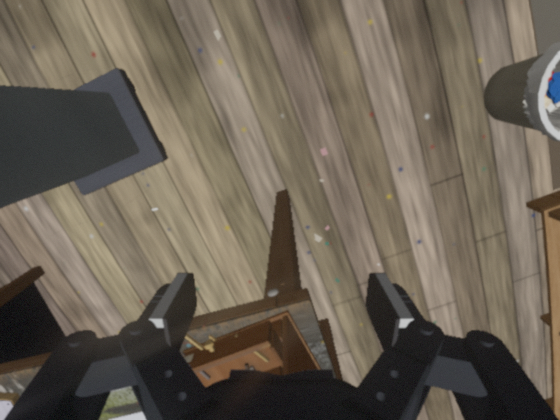

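In the top view, the grey-plated blocks are at (242,275), (320,275) and (387,225). The yellow look-alike is at (258,175), and the box with its sill at (150,235) faces the robot. Next I measure the blocks' widths.

Run:
```python
from h import *
z=np.load("top0.npz");p,d=z["p"],z["d"];C=cam("top")
hsv=cv2.cvtColor(p,cv2.COLOR_BGR2HSV)
for q in [(242,275),(320,275),(387,225),(258,175)]:
    print(q,p[q[1],q[0]],hsv[q[1],q[0]],pts(C,[q],d))
def rect(name,uv,zz):
    P=plane(C,uv,zz)[:,:2].astype(np.float32)*1000
    r=cv2.minAreaRect(P);b=cv2.boxPoints(r);print(name,"c",np.array(r[0]),"size",np.array(r[1]),"ang",r[2])
for q in [(242,275),(320,275),(387,225)]:
    s=p[q[1],q[0]].astype(int)
    m=(np.abs(p.astype(int)-s).max(2)<45)&(hsv[...,1]<70)
    roi=np.zeros(m.shape,bool);roi[q[1]-38:q[1]+38,q[0]-26:q[0]+26]=1
    m=(m&roi).astype(np.uint8); m=cv2.morphologyEx(m,cv2.MORPH_OPEN,np.ones((3,3)))
    n,l=cv2.connectedComponents(m); m=(l==l[q[1],q[0]])
    v,u=np.nonzero(m);
    cs,_=cv2.findContours(m.astype(np.uint8),0,1); c=max(cs,key=len)[:,0]
    print(len(v),u.min(),u.max(),v.min(),v.max()); rect(q,c,0.02)
x=[]
for n,a,b,c,e in [("A",220,265,240,310),("box",95,205,115,255)]:
    x.append(cv2.resize(p[c:e,a:b],None,fx=4,fy=4,interpolation=cv2.INTER_CUBIC))
cv2.imwrite("pics/boxcrop.png",x[1])
cv2.imwrite("pics/blocks.png",cv2.resize(p[190:310,215:415],None,fx=4,fy=4,interpolation=cv2.INTER_CUBIC))
s=np.load("scene0.npz")["p"]
cv2.imwrite("pics/boxs.png",cv2.resize(s[110:270,150:310],None,fx=3.7,fy=3.7,interpolation=cv2.INTER_CUBIC))
```

```text
(242, 275) [194 175 178] [125  25 194] [[ 0.4717 -0.0248  0.0204]]
(320, 275) [191 174 175] [122  23 191] [[ 0.475  -0.2094  0.0198]]
(387, 225) [193 176 178] [124  22 193] [[ 0.5969 -0.3693  0.0227]]
(258, 175) [ 24 224 220] [ 31 228 224] [[ 0.7134 -0.0576  0.026 ]]
1762 216 267 237 300
(242, 275) c [487.7507 -22.5671] size [148.8631 122.0646] ang 1.000856876373291
718 308 335 251 300
(320, 275) c [ 474.6171 -212.8667] size [118.0185  35.4027] ang 19.761919021606445
1298 370 403 199 250
(387, 225) c [ 598.2943 -369.8687] size [ 65.0768 119.1949] ang 78.26724243164062
```

View pics/boxcrop.png

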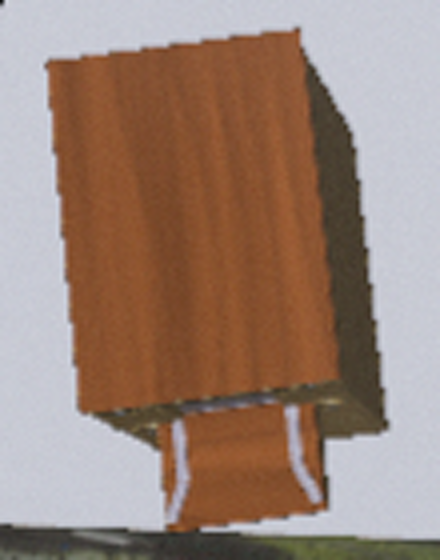

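View pics/blocks.png

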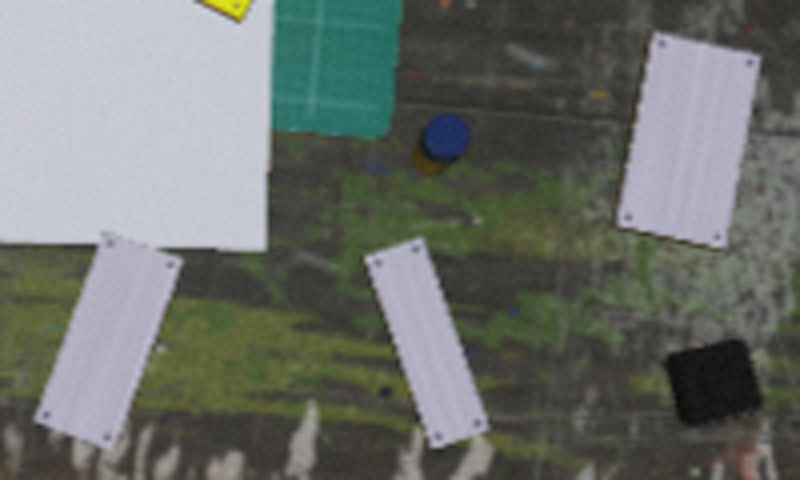

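View pics/boxs.png

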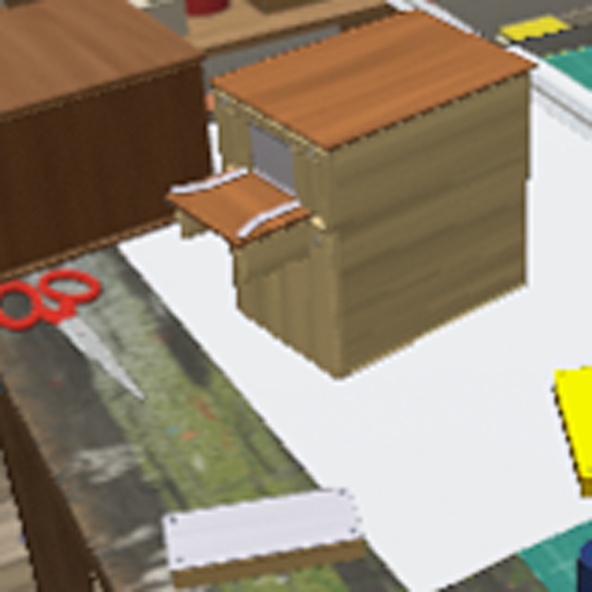

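Block A, in the enlarged crop at top px (242,275), looks about 50 wide. B measures 36 and C 66, and the yellow block is excluded by its colour. Next I compute A from its corners, then the box pose and the obstacle heights.

```bash
cat > g.py <<'E'
from h import *
E
python3 - <<'E'
from h import *
z=np.load("top0.npz");p,d=z["p"],z["d"];C=cam("top")
f=lambda a,o:(np.array(a)+.5)/4-.5+np.array(o)
A=plane(C,f([(103,233),(182,258),(110,446),(37,420)],(215,190)),0.02)[:,:2]
def info(P):
    e=np.roll(P,-1,0)-P; print("c",P.mean(0),"len",np.linalg.norm(e,axis=1)*1e3,"ang",np.degrees(np.arctan2(e[:,1],e[:,0])))
info(A)
B=plane(C,f([(48,64),(298,30),(340,385),(80,412)],(95,115)),0.196)[:,:2];info(B);print(B)
S=plane(C,f([(167,528),(327,508)],(95,115)),0.136)[:,:2];print("sill out",S,np.linalg.norm(S[0]-S[1]),S.mean(0))
print("front mid",(B[2]+B[3])/2)
Kb=plane(C,f([(180,425),(291,408)],(95,115)),0.139)[:,:2];print("kerb near face",Kb,Kb.mean(0))
# obstacle map
v,u=np.mgrid[0:420:1,0:560:1];uv=np.c_[u.ravel(),v.ravel()]
W=pts(C,uv,d);ok=(d.ravel()>0)&(W[:,2]>0.12);W=W[ok]
for y0 in np.arange(-.6,1,.1):
    s=W[(W[:,1]>y0)&(W[:,1]<y0+.1)]
    if len(s)>20: print("y %.1f"%y0,"x",s[:,0].min(),s[:,0].max(),"zmax",s[:,2].max())
# scene-depth check of box
E
```

```text
c [ 0.4735 -0.024 ] len [ 49.4693 118.1212  45.6329 116.5477] ang [-106.5625  160.2355   71.6525  -17.9093]
c [0.6802 0.1797] len [133.0176 193.3861 134.4965 188.2791] ang [ -80.7634 -170.8808   97.0571    8.6956]
[[0.7638 0.2602]
 [0.7852 0.1289]
 [0.5942 0.0982]
 [0.5777 0.2317]]
sill out [[0.524  0.1988]
 [0.5363 0.1129]] 0.08677206539783096 [0.5301 0.1559]
front mid [0.586 0.165]
kerb near face [[0.5799 0.1942]
 [0.5903 0.1344]] [0.5851 0.1643]
y -0.6 x 0.49231974944496487 0.8082913601192916 zmax 0.23961065082544986
y -0.5 x 0.7457299009340097 0.8079935502190171 zmax 0.18070181634512728
y 0.1 x 0.5212904001272372 0.7874472826145844 zmax 0.20190289770186864
y 0.2 x 0.5319065235010512 0.7746326662946783 zmax 0.20159693782267074
y 0.3 x 0.43193616632778126 0.6364071121906503 zmax 0.15109399771450316
y 0.4 x 0.4166507093694029 0.6347187981672793 zmax 0.15199344656546931
```

```bash
cat >> h.py <<'E'
def togo(target,jawdeg):
    st=bot.read_state();R=np.array(st["tcp_rot"]);s=R.T@(np.array(target)-st["ee_pos"])
    a=np.degrees(np.arctan2(R[1,0],R[0,0])); dd=(jawdeg-a+90)%180-90
    print("clock",st["clock"],"pos",st["ee_pos"],"jaw",a,"shift cm",s*100,"turn rad",-np.radians(dd),"F",st["contact_force"],"g",st["gripper_width"])
E
python3 -c "
from h import *
togo([.425,-.008,.23],71);togo([.425,-.008,.14],71)"
```

```text
clock 0.15 pos [0.2384 0.6042 0.2304] jaw 68.46949592186479 shift cm [-50.1002  39.8288   0.1088] turn rad -0.044165627898603246 F [-0.0391  0.4237 -0.6993] g 1.0009409640067146
clock 0.15 pos [0.2384 0.6042 0.2304] jaw 68.46949592186479 shift cm [-50.0862  39.8299   9.1088] turn rad -0.044165627898603246 F [-0.0391  0.4237 -0.6993] g 1.0009409640067146
```

>>> jog_arm --motion "-50 39.8 0.1 -0.044 100;-50 39.8 0.1 -0.044 100;-50 39.8 0.1 -0.044 100;-50 39.8 0.1 -0.044 100;-50 39.8 0.1 -0.044 100;-50 39.8 0.1 -0.044 100;-50 39.8 0.1 -0.044 100;-50 39.8 0.1 -0.044 100;-50 39.8 0.1 -0.044 100;-50 39.8 0.1 -0.044 100;-50 39.8 0.1 -0.044 100;-50 39.8 0.1 -0.044 100;-50 39.8 9 -0.044 100;-50 39.8 9 -0.044 100;-50 39.8 9 -0.044 100;-50 39.8 9 -0.044 100;-50 39.8 9 -0.044 100;-50 39.8 9 -0.044 100;-50 39.8 9 -0.044 100;-50 39.8 9 -0.044 100"

```text
clock: 1.82
ee_pos: [0.4258, -0.0058, 0.1423]
tcp_rot: [[0.325, 0.946, 0.002], [0.946, -0.325, 0.0], [0.001, 0.002, -1.0]]
contact_force: [-0.0, 0.2, 1.6]
gripper_width: 1.0
```

Run:
```python
from h import *
togo([.4404,-.0126,.005],71)
p,d=bot.snapshot("wrist");np.savez("w1.npz",p=p,d=d);cv2.imwrite("pics/w1.png",p)
```

```text
clock 1.8167 pos [ 0.4258 -0.0058  0.1423] jaw 71.06319846158827 shift cm [-0.1741  1.5843 13.7295] turn rad 0.001103021236910502 F [-0.0029  0.1671  1.5915] g 1.0002666254601198
```

View pics/w1.png

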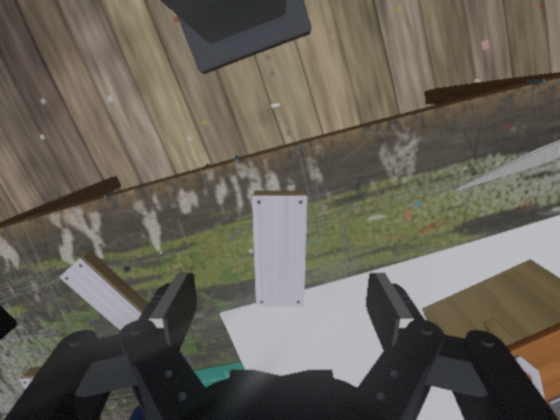

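The wrist view shows block A between about (253,195) and (305,305), nearly aligned with the jaws. I refine its pose from this view.

Run:
```python
from h import *
z=np.load("w1.npz");p,d=z["p"],z["d"];C=cam("wrist")
hsv=cv2.cvtColor(p,cv2.COLOR_BGR2HSV)
g=cv2.cvtColor(p,cv2.COLOR_BGR2GRAY)
m=((g>140)&(hsv[...,1]<60)).astype(np.uint8);m[:, :240]=0;m[:,320:]=0;m[:190]=0;m[308:]=0
n,l=cv2.connectedComponents(m);m=(l==l[250,280]).astype(np.uint8)
c=max(cv2.findContours(m,0,1)[0],key=len)[:,0]
q=cv2.boxPoints(cv2.minAreaRect(c));print(q)
W=plane(C,c,0.02)[:,:2].astype(np.float32)*1000
r=cv2.minAreaRect(W);print(r,cv2.boxPoints(r))
print(pts(C,[(280,250),(280,220),(280,290)],d))
cv2.imwrite("pics/w1c.png",cv2.resize(p[180:320,230:330],None,fx=4,fy=4))
```

```text
[[240. 190.]
 [319. 190.]
 [319. 307.]
 [240. 307.]]
((470.836181640625, -22.791587829589844), (82.33169555664062, 125.74303436279297), 71.05687713623047) [[398.006  -41.318 ]
 [516.939  -82.1379]
 [543.6663  -4.2652]
 [424.7333  36.5547]]
[[ 0.4686 -0.0215  0.0187]
 [ 0.439  -0.0113  0.0193]
 [ 0.5109 -0.036   0.0197]]
```

View pics/w1c.png

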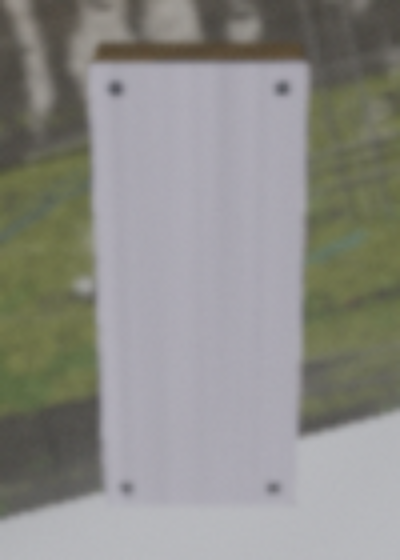

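Run:
```python
from h import *
C=cam("wrist")
q=(np.array([(90,61),(309,61),(297,504),(105,504)])+.5)/4-.5+[230,180]
P=plane(C,q,0.02)[:,:2];e=np.roll(P,-1,0)-P
print(P.mean(0),np.linalg.norm(e,axis=1),np.degrees(np.arctan2(e[:,1],e[:,0])))
tail=(P[0]+P[1])/2;nose=(P[2]+P[3])/2;u=(nose-tail)/np.linalg.norm(nose-tail);ang=np.degrees(np.arctan2(u[1],u[0]));print(ang)
t=P.mean(0)-u*.035;print(t);togo([*t,.005],ang+90)
```

```text
[ 0.4722 -0.023 ] [0.0495 0.1194 0.0499 0.1194] [  71.0817  -18.703  -108.9458  161.1137]
-18.794602450234915
[ 0.4391 -0.0117]
clock 1.8667 pos [ 0.4258 -0.0056  0.1424] jaw 71.09619752234178 shift cm [-0.1553  1.4248 13.7452] turn rad -0.0019059000218046621 F [ 0.6483 -0.2811 -0.3708] g 1.0018392372401932
```

>>> jog_arm --motion "-0.15 1.4 4 0 100;-0.15 1.4 8 0 100;-0.15 1.4 11 0 100;-0.15 1.4 13.6 0 100;-0.15 1.4 13.6 0 100;-0.15 1.4 13.6 0 100;-0.15 1.4 13.6 0 0;-0.15 1.4 13.6 0 0;-0.15 1.4 13.6 0 0;-0.15 1.4 13.6 0 0;-0.15 1.4 13.6 0 0;-0.15 1.4 13.6 0 0;-0.15 1.4 13.6 0 0;-0.15 1.4 13.6 0 0;-0.15 1.4 13.6 0 0;-0.15 1.4 13.6 0 0" --force 60

```text
clock: 3.2
ee_pos: [0.4403, -0.0127, 0.008]
tcp_rot: [[0.326, 0.945, 0.005], [0.945, -0.326, -0.0], [0.001, 0.005, -1.0]]
contact_force: [-1.4, 1.0, 7.3]
gripper_width: 0.568
```

>>> jog_arm --motion "0 0 -4 0 0;0 0 -8 0 0;0 0 -12 0 0;0 0 -16 0 0;0 0 -19 0 0;0 0 -19 0 0;0 0 -19 0 0;0 0 -19 0 0"

```text
clock: 3.87
ee_pos: [0.4373, -0.0125, 0.1946]
tcp_rot: [[0.326, 0.945, -0.001], [0.945, -0.326, 0.0], [-0.0, -0.001, -1.0]]
contact_force: [-0.6, -0.4, -3.7]
gripper_width: 0.566
```

Run:
```python
from h import *
togo([.45,.15,.2],98.8)
p,d=bot.snapshot("wrist");np.savez("w2.npz",p=p,d=d);cv2.imwrite("pics/w2.png",p)
```

```text
clock 3.8667 pos [ 0.4373 -0.0125  0.1946] jaw 70.98234403816468 shift cm [15.7731 -4.0934 -0.5425] turn rad -0.4855096867210563 F [-0.5933 -0.4006 -3.6751] g 0.565505137616289
```

View pics/w2.png

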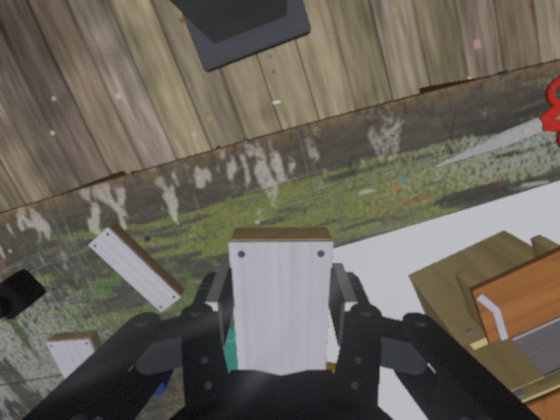

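Run:
```python
from h import *
z=np.load("w2.npz");p,d=z["p"],z["d"]
c=bot.get_calibration("wrist");H=np.array(c["hand_eye"]);C=(np.array(c["intrinsics"]),c["k1"],H[:3,:3],H[:3,3])
v,u=np.mgrid[245:360:1,245:320:1];uv=np.c_[u.ravel(),v.ravel()]
P=pts(C,uv,d);P=P[(abs(P[:,2])<.05)]
A=np.c_[P[:,:2],np.ones(len(P))];k=np.linalg.lstsq(A,P[:,2],rcond=None)[0];print("plane z=ax+by+c",k,"res",np.std(A@k-P[:,2]),len(P),P[:,1].min(),P[:,1].max())
cv2.imwrite("pics/w2c.png",cv2.resize(p[220:380,200:360],None,fx=3.7,fy=3.7))
zt=k[2]
g=cv2.cvtColor(p,cv2.COLOR_BGR2GRAY)
print(g[225:250,280]); print(g[256,225:240],g[256,325:340]); 
for q in [(230,242),(332,242)]:
    r=rays(C,[q])@C[2].T; print(q,C[3]+r*((zt-C[3][2])/r[:,2])[:,None])
for v in [250,258,345,355]:
    print(v,g[v,222:246],g[v,318:340])
```

```text
plane z=ax+by+c [ 0.0001  0.011  -0.0113] res 0.0005367694835969742 8590 -0.024412112535406476 0.04778070207087906
[111 101  90  79  77  75  75  76  76  77  76  79  78  88 107 107 121 157
 170 173 173 173 174 173 174]
[ 79  82  80 101 143 169 175 176 177 175 174 172 167 145 113] [171 171 173 172 172 171 167 164 175 183 185 185 184 184 184]
(230, 242) [[-0.0245 -0.0252 -0.0113]]
(332, 242) [[ 0.0237 -0.0252 -0.0113]]
250 [105 102 101 108 107 111 126 155 171 176 176 174 174 175 174 172 168 157
 146 142 148 160 166 173] [161 142 125 123 137 156 170 172 173 171 173 172 171 172 176 181 186 186
 186 186 186 185]
258 [ 77  78  83  81  78  75  97 144 171 177 176 175 175 175 174 173 172 167
 162 159 160 165 169 171] [172 169 168 166 170 173 172 173 172 173 173 172 172 169 163 176 184 185
 184 184 186 184]
345 [ 59  71  83  98 100 103 101 103 106 105 105 104 104 117 144 169 174 176
 177 178 176 174 173 170] [171 171 171 171 173 172 171 171 175 181 185 185 186 186 186 186 185 186
 181 164 127  94]
355 [ 38  45  68  91 102 104 103 102 101 103 103 103 105 105 127 163 173 175
 177 176 177 175 174 171] [170 170 171 171 172 171 170 168 172 182 185 185 186 184 185 186 186 186
 181 156 106  55]
```

View pics/w2c.png

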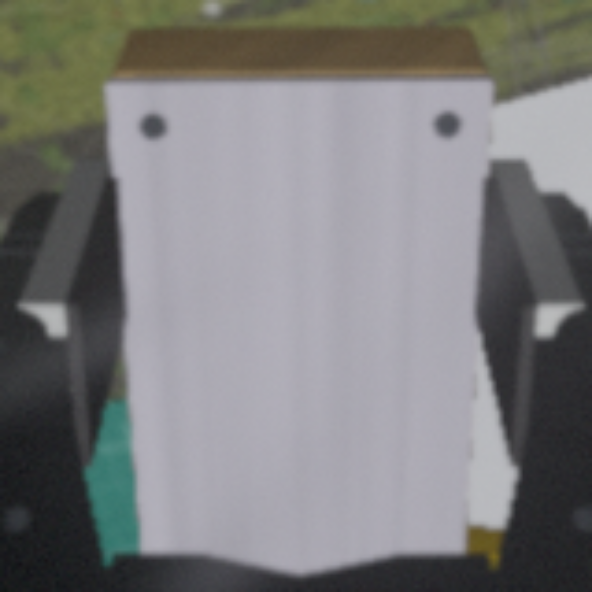

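Run:
```python
from h import *
togo([.4571,.1444,.1946],98.8);togo([.4719,.1467,.153],98.8)
```

```text
clock 3.9167 pos [ 0.4368 -0.0124  0.1935] jaw 70.9845806807438 shift cm [15.4836 -3.1867 -0.1118] turn rad -0.48547064994386036 F [-0.5104  0.2374 -2.7469] g 0.565750011232879
clock 3.9167 pos [ 0.4368 -0.0124  0.1935] jaw 70.9845806807438 shift cm [16.1855 -1.8495  4.0437] turn rad -0.48547064994386036 F [-0.5104  0.2374 -2.7469] g 0.565750011232879
```

>>> jog_arm --motion "4 -1.5 0 -0.125 0;8 -3 0 -0.25 0;12 -3.2 0 -0.37 0;15.5 -3.2 0 -0.485 0;15.5 -3.2 0 -0.485 0;15.5 -3.2 0 -0.485 0;16.2 -1.85 2 -0.485 0;16.2 -1.85 4 -0.485 0;16.2 -1.85 4 -0.485 0;16.2 -1.85 4 -0.485 0;16.2 -1.85 4 -0.485 0"

```text
clock: 4.83
ee_pos: [0.473, 0.1459, 0.1552]
tcp_rot: [[-0.151, 0.989, -0.001], [0.989, 0.151, -0.0], [-0.0, -0.001, -1.0]]
contact_force: [-0.4, 0.7, -1.7]
gripper_width: 0.565
```

Run:
```python
from h import *
togo([.4719,.1467,.153],98.8)
for n in ["top","scene"]:
    p,d=bot.snapshot(n);np.savez(n+"3.npz",p=p,d=d);cv2.imwrite(f"pics/{n}3.png",p)
    r=(95,215,205,335) if n=="top" else (150,120,310,240)
    cv2.imwrite(f"pics/{n}3c.png",cv2.resize(p[r[1]:r[3],r[0]:r[2]],None,fx=5,fy=5,interpolation=cv2.INTER_CUBIC))
togo([.4719,.1467,.153],98.8)
```

```text
clock 4.8333 pos [0.473  0.1459 0.1552] jaw 98.69748232831647 shift cm [ 0.0979 -0.097   0.2234] turn rad -0.0017892709123561391 F [-0.4371  0.6743 -1.693 ] g 0.5653025281206832
clock 4.9333 pos [0.4738 0.1463 0.1565] jaw 98.72542700158574 shift cm [ 0.0704 -0.1837  0.351 ] turn rad -0.0013015443554132468 F [ 0.057  -0.366  -2.4697] g 0.5640971634091737
```

View pics/top3c.png

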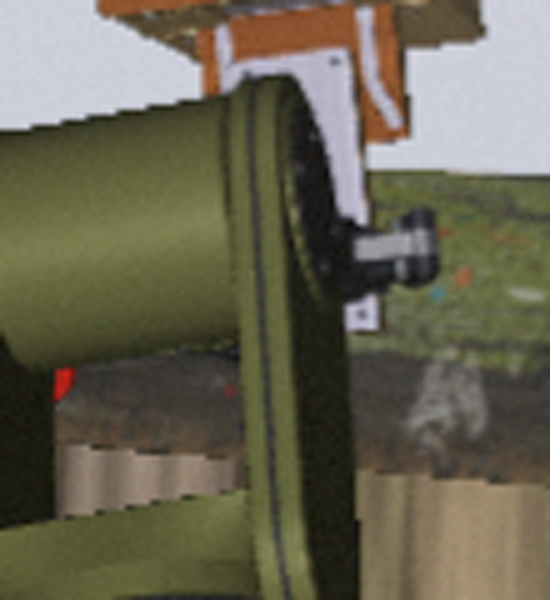

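View pics/scene3c.png

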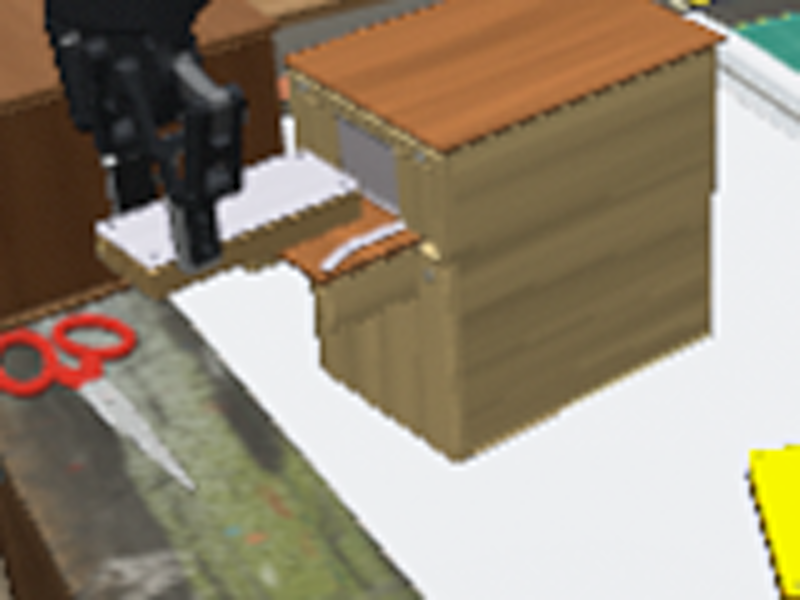

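Run:
```python
from h import *
z=np.load("top3.npz");p=z["p"];C=cam("top")
cv2.imwrite("pics/top3d.png",cv2.resize(p[213:260,125:185],None,fx=12,fy=12,interpolation=cv2.INTER_CUBIC))
p=np.load("top0.npz")["p"]
cv2.imwrite("pics/top0d.png",cv2.resize(p[205:252,125:185],None,fx=12,fy=12,interpolation=cv2.INTER_CUBIC))
```

```text
(no output)
```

View pics/top3d.png

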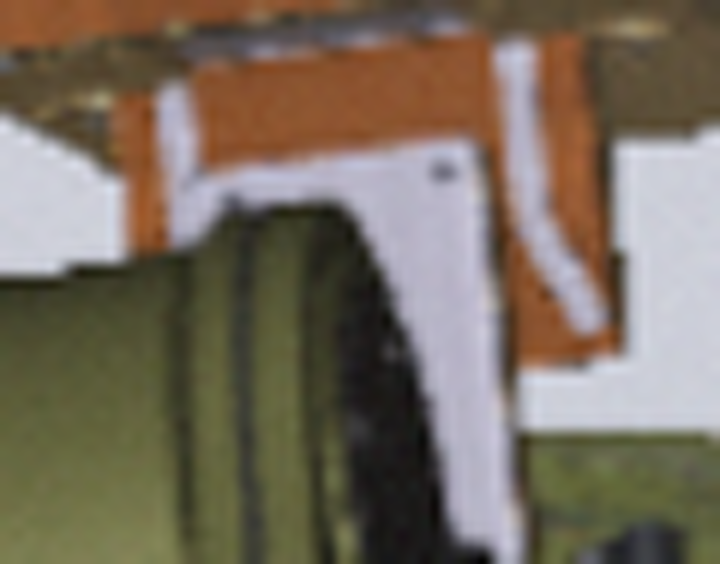

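View pics/top0d.png

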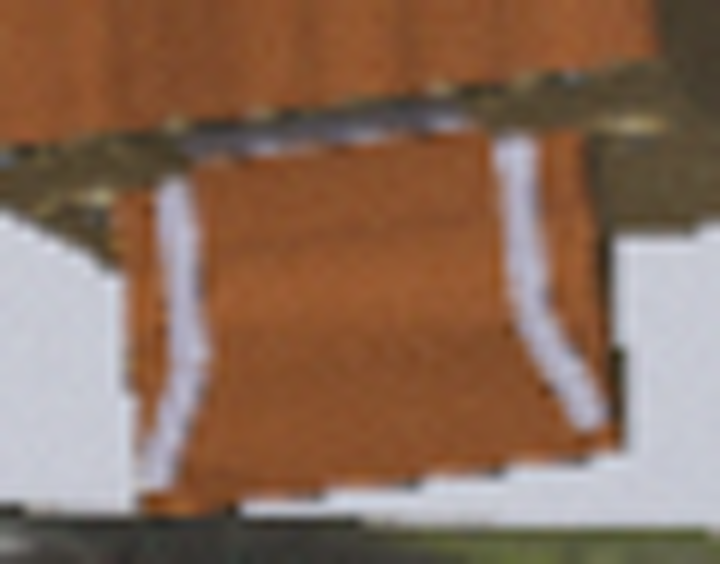

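```bash
cat > box.py <<'E'
from h import *
f=lambda a,o:(np.array(a)+.5)/12-.5+np.array(o)
def main():
    C=cam("top")
    k=plane(C,f([(190,185),(205,350),(497,140),(515,290)],(125,205)),.138)[:,:2]
    a=[np.degrees(np.arctan2(*(k[i]-k[i+1])[::-1])) for i in (0,2)];print("kerb ang",a,k)
    so=plane(C,f([(140,510),(625,448)],(125,205)),.136)[:,:2];e=so[0]-so[1];print("sill edge ang-90",np.degrees(np.arctan2(e[1],e[0]))-90,np.linalg.norm(e),so.mean(0))
    th=np.radians(8.6);ux=np.array([np.cos(th),np.sin(th)]);uy=np.array([-ux[1],ux[0]])
    print("kerb lateral",k@uy*1e3,"along",k@ux*1e3,"sill lat",so@uy*1e3,"along",so@ux*1e3)
    top=.156-.0087+.02
    n=plane(C,f([(202,170),(482,140),(505,400)],(125,213)),top)[:,:2];print("nose lat",n@uy*1e3,"along",n@ux*1e3,"edge ang",np.degrees(np.arctan2(*(n[1]-n[2])[::-1])))
    tcp=np.array([.4735,.1461]);print("tcp lat",tcp@uy*1e3,tcp@ux*1e3)
main()
E
python3 box.py
```

```text
kerb ang [np.float64(8.285184926128089), np.float64(9.47769602142524)] [[0.5821 0.1929]
 [0.552  0.1885]
 [0.5913 0.1378]
 [0.5639 0.1332]]
sill edge ang-90 8.33978711998789 0.08769058616168351 [0.5294 0.1557]
kerb lateral [103.7127 103.8797  47.7741  47.3483] along [604.4113 574.0197 605.2971 577.506 ] sill lat [118.6633  30.9737] along [546.9346 546.5364]
nose lat [96.3467 46.9338 47.6076] along [584.4608 583.2634 536.8522] edge ang 7.768265509235433
tcp lat 73.65232215037109 490.02326010288317
```

>>> jog_arm --motion "0.33 0 0 -0.01 0;0.33 0 0.4 -0.01 0;0.33 0 0.6 -0.01 0;0.33 0 0.6 -0.01 0;0.33 0 0.6 -0.01 0;0.33 0 0.6 -0.01 0"

```text
clock: 5.43
ee_pos: [0.4728, 0.1499, 0.1493]
tcp_rot: [[-0.163, 0.987, -0.0], [0.987, 0.163, -0.0], [-0.0, -0.0, -1.0]]
contact_force: [-0.8, -0.2, -1.8]
gripper_width: 0.562
```

Run:
```python
from h import *
togo([.4719,.1467,.147],98.6)
p,d=bot.snapshot("top");np.savez("top4.npz",p=p,d=d)
cv2.imwrite("pics/top4d.png",cv2.resize(p[213:260,125:185],None,fx=12,fy=12,interpolation=cv2.INTER_CUBIC))
p,d=bot.snapshot("scene")
cv2.imwrite(f"pics/scene4c.png",cv2.resize(p[140:190,160:240],None,fx=10,fy=10,interpolation=cv2.INTER_CUBIC))
togo([.4719,.1467,.147],98.6)
```

```text
clock 5.4333 pos [0.4728 0.1499 0.1493] jaw 99.358112062684 shift cm [-0.3051 -0.1396  0.2285] turn rad 0.013231551592921546 F [-0.7948 -0.1529 -1.7631] g 0.5621540039735712
clock 5.5333 pos [0.4729 0.1499 0.1494] jaw 99.35094200705706 shift cm [-0.3012 -0.1513  0.2407] turn rad 0.013106410514680238 F [-0.6399  0.329  -1.1998] g 0.5654982499515778
```

View pics/top4d.png

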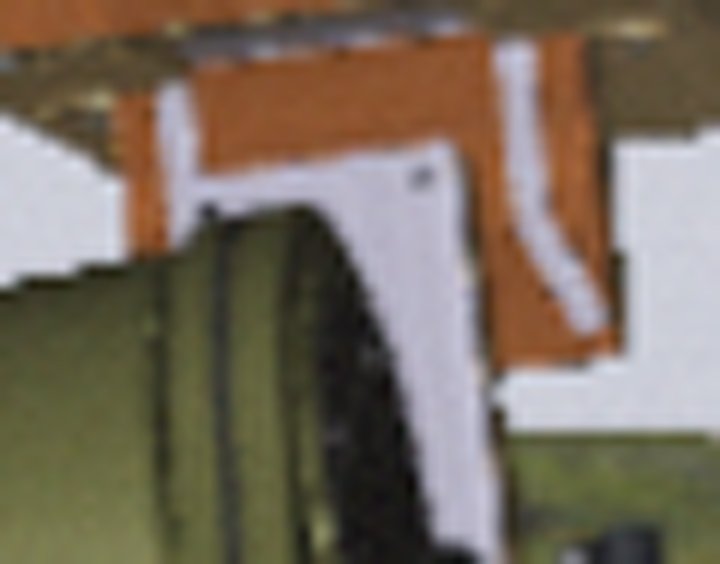

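View pics/scene4c.png

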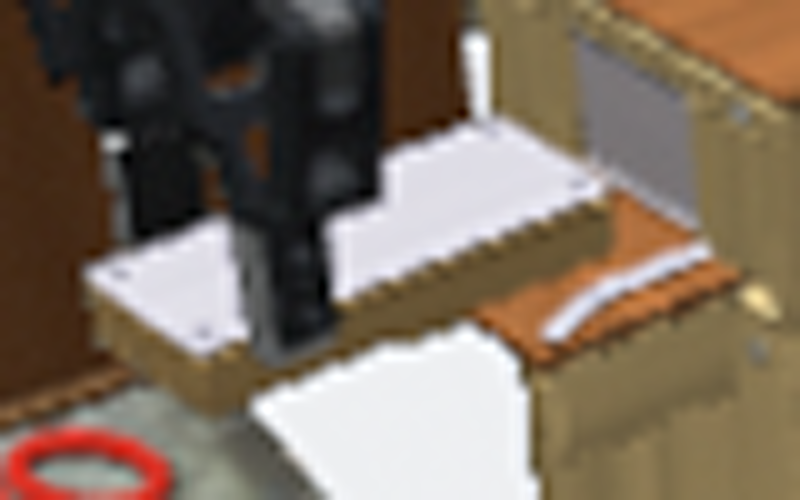

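Run:
```python
from h import *
f=lambda a,o:(np.array(a)+.5)/12-.5+np.array(o)
C=cam("top")
for thd in (8.6,):
    th=np.radians(thd);ux=np.array([np.cos(th),np.sin(th)]);uy=np.array([-ux[1],ux[0]])
    n=plane(C,f([(460,143),(478,350)],(125,213)),.1494+.0113)[:,:2];print("nose right lat",n@uy*1e3,"along",n@ux*1e3,"ang",np.degrees(np.arctan2(*(n[0]-n[1])[::-1])))
    k=plane(C,f([(199,150),(497,50),(515,200)],(125,213)),.138)[:,:2];print(k@uy*1e3,k@ux*1e3)
    t=np.array([.4729,.1499]);print("tcp",t@uy*1e3,t@ux*1e3)
```

```text
nose right lat [52.0552 52.6313] along [584.3378 547.1329] ang 7.712847200932257
[103.1568  47.8865  47.4602] [593.0648 604.1989 576.4158]
tcp 77.49931760441595 489.9982405793411
```

>>> jog_arm --motion "-0.1 0 0.2 0.01 0;-0.1 0 0.2 0.01 0;-0.1 0.6 0.2 0.01 0;-0.1 1.2 0.2 0.01 0;-0.1 1.8 0.2 0.01 0;-0.1 2.4 0.2 0.01 0;-0.1 3 0.2 0.01 0;-0.1 3.6 0.2 0.01 0;-0.1 4.2 0.2 0.01 0;-0.1 4.8 0.2 0.01 0;-0.1 5 0.2 0.01 0;-0.1 5 0.2 0.01 0"

```text
clock: 6.53
ee_pos: [0.5228, 0.1571, 0.1472]
tcp_rot: [[-0.153, 0.988, -0.0], [0.988, 0.153, -0.0], [-0.0, -0.0, -1.0]]
contact_force: [0.1, 0.1, -2.9]
gripper_width: 0.565
```

Run:
```python
from h import *
togo([.4719,.1467,.147],98.6)
p,d=bot.snapshot("scene")
cv2.imwrite(f"pics/scene5c.png",cv2.resize(p[120:190,160:240],None,fx=8,fy=8,interpolation=cv2.INTER_CUBIC))
p,d=bot.snapshot("wrist");cv2.imwrite("pics/w5.png",p)
```

```text
clock 6.5333 pos [0.5228 0.1571 0.1472] jaw 98.77601108008828 shift cm [-0.2523 -5.1905  0.0209] turn rad 0.00307197286753204 F [ 0.0803  0.1008 -2.9035] g 0.5650171614348646
```

View pics/scene5c.png

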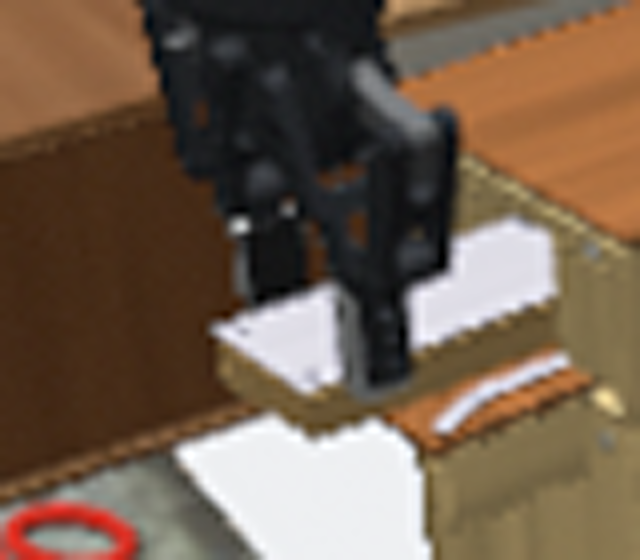

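View pics/w5.png

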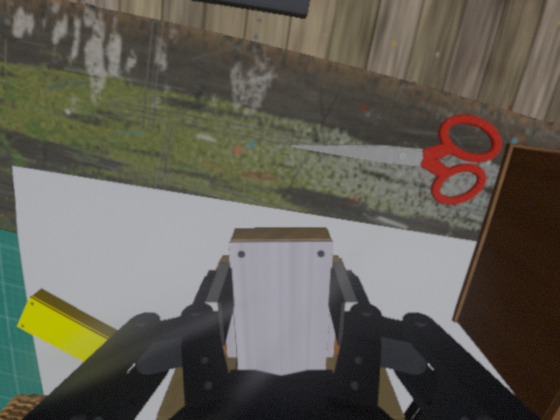

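>>> jog_arm --motion "0 0.6 0 0 0;0 1.2 0 0 0;0 1.8 0 0 0;0 2.4 0 0 0;0 3 0 0 0;0 3.6 0 0 0;0 4.2 0 0 0;0 4.6 0 0 0;0 4.6 0 0 0;0 4.6 0.1 0 0;0 4.6 0.1 0 0"

```text
clock: 7.55
ee_pos: [0.5676, 0.164, 0.1459]
tcp_rot: [[-0.153, 0.988, -0.001], [0.988, 0.153, -0.0], [-0.0, -0.001, -1.0]]
contact_force: [0.0, 0.1, -2.5]
gripper_width: 0.564
```

Run:
```python
from h import *
togo([.4719,.1467,.147],98.6)
p,d=bot.snapshot("scene");cv2.imwrite("pics/scene6.png",p)
cv2.imwrite(f"pics/scene6c.png",cv2.resize(p[120:190,160:240],None,fx=8,fy=8,interpolation=cv2.INTER_CUBIC))
```

```text
clock 7.55 pos [0.5676 0.164  0.1459] jaw 98.77869156691156 shift cm [-0.2509 -9.7182 -0.1007] turn rad 0.0031187561881546024 F [ 0.0023  0.0828 -2.5282] g 0.5636410064116193
```

View pics/scene6c.png

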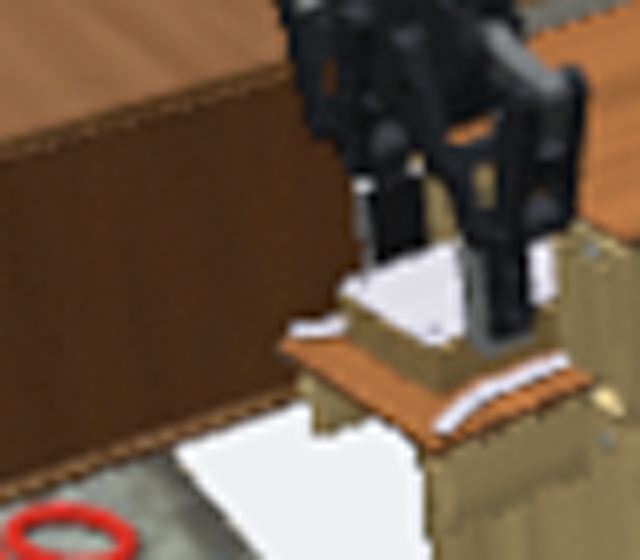

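>>> jog_arm --motion "0 0 0.1 0 0;0 0 0.1 0 0;0 0 0.1 0 100;0 0 0.1 0 100;0 0 0.1 0 100;0 0 0.1 0 100;0 0 0.1 0 100;0 0 -2 0 100;0 0 -4 0 100;0 0 -4.5 0 100;0 -3 -4.5 0 0;0 -5.5 -4.5 0 0;0 -5.5 -4.5 0 0;0 -5.5 -4.5 0 0;0 -5.5 -4.5 0 0"

```text
clock: 8.85
ee_pos: [0.5139, 0.1557, 0.1913]
tcp_rot: [[-0.153, 0.988, 0.001], [0.988, 0.153, 0.0], [-0.0, 0.001, -1.0]]
contact_force: [1.0, -0.7, 0.0]
gripper_width: 0.301
```

Run:
```python
from h import *
togo([.4719,.1467,.147],98.6)
p,d=bot.snapshot("scene");cv2.imwrite("pics/scene7.png",p)
cv2.imwrite(f"pics/scene7c.png",cv2.resize(p[110:190,150:250],None,fx=7,fy=7,interpolation=cv2.INTER_CUBIC))
p,d=bot.snapshot("wrist");cv2.imwrite("pics/w7.png",p);np.savez("w7.npz",p=p,d=d)
```

```text
clock 8.85 pos [0.5139 0.1557 0.1913] jaw 98.7764464815476 shift cm [-0.2497 -4.2872  4.4312] turn rad 0.0030795720565650457 F [ 1.0388 -0.6928  0.011 ] g 0.3007704239961364
```

View pics/scene7c.png

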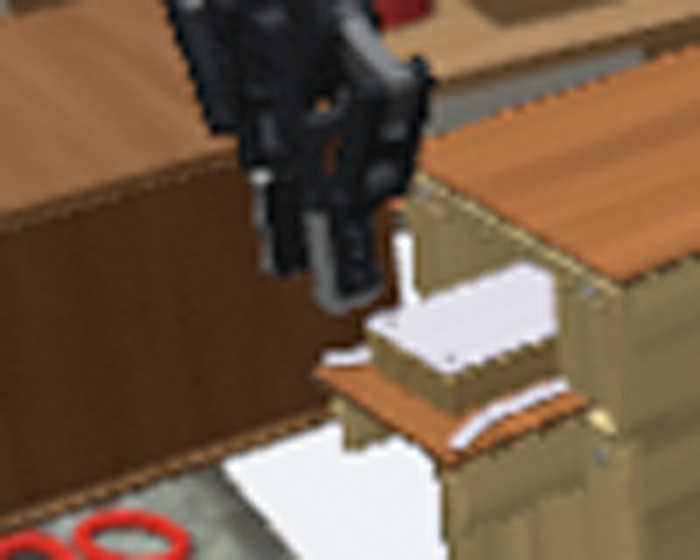

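View pics/w7.png

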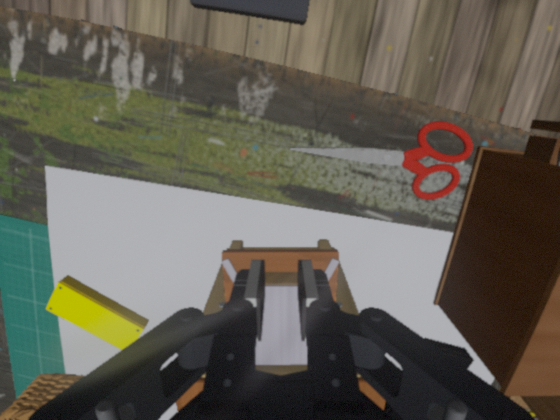

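>>> jog_arm --motion "0 0 2 0 0;0 0 4 0 0;0 0 4.8 0 0;0 0 4.8 0 0;0 0.6 4.8 0 0;0 1.2 4.8 0 0;0 1.8 4.8 0 0;0 2.3 4.8 0 0;0 2.8 4.8 0 0;0 3.3 4.8 0 0;0 3.8 4.8 0 0;0 4.3 4.8 0 0;0 4.8 4.8 0 0;0 5.3 4.8 0 0;0 5.8 4.8 0 0;0 5.8 4.8 0 0;0 5.8 4.8 0 0"

```text
clock: 10.37
ee_pos: [0.5713, 0.1646, 0.1432]
tcp_rot: [[-0.152, 0.988, 0.001], [0.988, 0.152, 0.0], [-0.0, 0.001, -1.0]]
contact_force: [0.6, -0.1, 0.4]
gripper_width: -0.0
```

Run:
```python
from h import *
togo([.4719,.1467,.147],98.6)
p,d=bot.snapshot("scene");cv2.imwrite("pics/scene8.png",p)
cv2.imwrite(f"pics/scene8c.png",cv2.resize(p[110:190,150:250],None,fx=7,fy=7,interpolation=cv2.INTER_CUBIC))
```

```text
clock 10.3667 pos [0.5713 0.1646 0.1432] jaw 98.77022653147363 shift cm [ -0.2488 -10.0963  -0.3835] turn rad 0.0029710134484646137 F [ 0.5896 -0.0926  0.3828] g -1.0794828405469124e-05
```

View pics/scene8c.png

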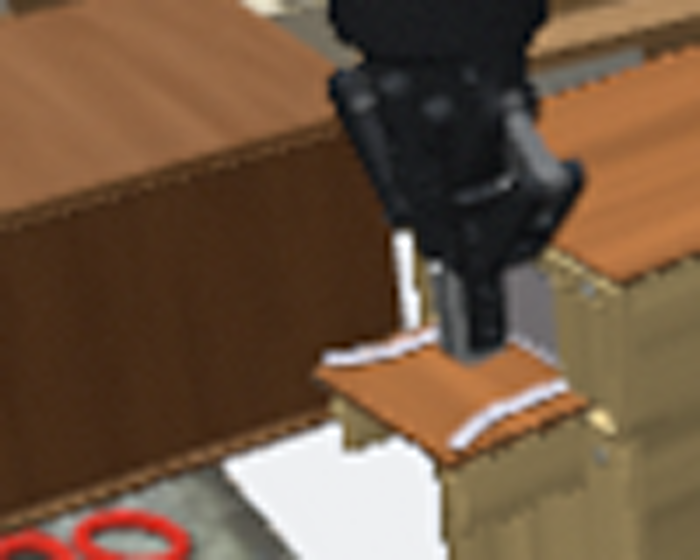

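The block has gone in. I back off and check.

>>> jog_arm --motion "0 0 -2 0 0;0 -2 -5 0 0;0 -6 -8 0 0;0 -10 -8 0 0;0 -14 -8 0 0;0 -14 -8 0 0;0 -14 -8 0 0;0 -14 -8 0 0;0 -14 -8 0 0;0 -14 -8 0 0"

```text
clock: 11.25
ee_pos: [0.4335, 0.1433, 0.2235]
tcp_rot: [[-0.152, 0.988, 0.0], [0.988, 0.152, -0.0], [-0.0, 0.0, -1.0]]
contact_force: [-0.7, -0.1, -0.8]
gripper_width: 0.0
```

Run:
```python
from h import *
togo([.4719,.1467,.147],98.6)
p,d=bot.snapshot("scene");cv2.imwrite("pics/scene9.png",p)
cv2.imwrite(f"pics/scene9c.png",cv2.resize(p[110:190,150:250],None,fx=7,fy=7,interpolation=cv2.INTER_CUBIC))
t,d=bot.snapshot("top");a=np.load("top0.npz")["p"]
df=cv2.absdiff(t,a).max(2);print("bystander diff",df[180:310,290:420].max(), df[140:180,340:400].max())
C=cam("scene")
# flap: depth plane fit in mouth
p0=np.load("scene0.npz")
x=cv2.absdiff(p,p0["p"]).max(2);print("flap region diff",x[142:165,218:232].mean())
```

```text
clock 11.25 pos [0.4335 0.1433 0.2235] jaw 98.76741456847115 shift cm [-0.2472  3.846   7.6458] turn rad 0.0029219354356272136 F [-0.709  -0.0788 -0.8214] g 0.00018008150755463947
bystander diff 14 12
flap region diff 3.031055900621118
```

View pics/scene9c.png

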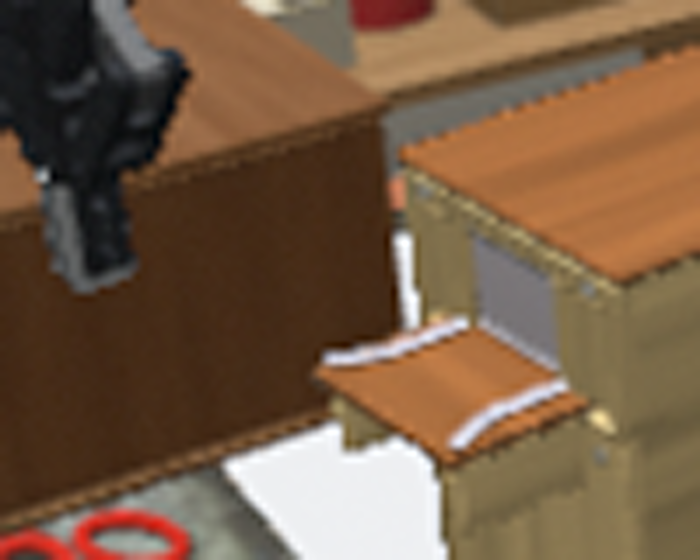

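View pics/scene9.png

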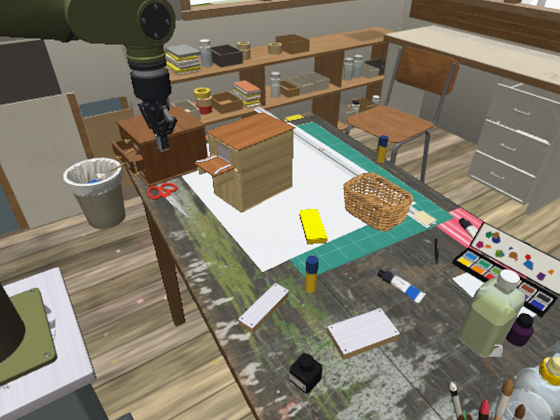

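The flap in the mouth (scene9c about (515,300)) is shut as at the start. The block is gone from the sill and the table, and the bystanders are unchanged.

```bash
python3 -c "
from h import *
print(bot.close_job())"
```

```text
the job is handed in; nothing more can be done
None
```

I took the 50 mm block (about 49.5 x 119 mm in the wrist view), and it is now in the returns box with the flap shut. I gripped it near its tail and turned it in line with the box. I fed its nose through the flap, released it on the sill, and pushed the tail with closed fingers until it dropped in. The job was handed in after about 11.3 s of the 51 s allowed.

**Last checks:**
- **Flap:** the mouth looks the same as at the start (mean picture difference about 3 grey levels).
- **Block:** it is no longer on the sill or the table. No camera sees inside the box, so I inferred that it lies inside rather than seeing it.
- **Bystanders:** the other two blocks, the ink bottle, the glue stick and the paint tube look the same as in the starting pictures.
- **Arm:** clear of everything, with the force reading near zero.

**Disagreement:** the block's heading read about 1° to 1.5° different in the top picture than from the gripper. I trusted the gripper, and the block went in with no noticeable contact force. The 0.7 rad flap opening was not measured directly. I judged it from the block lying through the mouth with its centre about 14 mm past the face.

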